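# Release the wide label roll with the rocker paddle

### The job

Two roll dispensers stand side by side on the packing bench. On the one that holds the wider paper roll, press the paddle of the rocking lever down with the fingertips so that its gate lifts and the roll rolls down into the catch tray, then let the paddle come back up so the gate closes again. Work only that paddle: do not touch or pick up the rolls, do not touch the other dispenser, and leave the other things on the bench where they are.

Things in the scene. Friction and masses are not known exactly. Their poses are not given: they have to be found in the camera images.
- wide_unit: Fixed grey gravity dispenser for 80 mm wide rolls, 96 mm wide; its 84 mm lane slopes down to +x at 0.2 rad. Origin on the bench under the lever's pivot (pivot 138 mm up, its posts 148 mm); x points level from pivot to gate and tray, the paddle is on the -x side. Lane walls 90 mm high, back wall (x = 32 mm) 110 mm. The roll waits behind the gate, centre at x = 110, z = 84 mm.
- wide_paddle (a point): Centre of the top face of the paddle of the wide dispenser's rocking lever: black ribbed rubber plate 46 mm (along the lever) x 50 mm, 6 mm thick, at the end nearest the robot. At rest level, 144 mm above the bench, 115 mm from the pivot, axes as the dispenser's; it turns with the lever. Free space below it.
- wide_gate (a point): Lower edge of the wide dispenser's gate, a steel plate 36 mm wide and 4 mm thick hanging from the other end of the lever, 132 mm from the pivot; rises about 55 mm when the paddle is fully down.
- wide_lever (a joint): Rocking lever of the wide dispenser: 0 = at rest, paddle up, gate down; grows as the paddle goes down, to a hard stop at 0.42 rad (paddle about 47 mm lower, about 1.5 N starts it, 4 N near the stop). A spring brings it back to 0 when let go. The roll passes under the gate from about 0.3 rad and needs about 1 s to roll into the tray.
- wide_roll: White paper roll on a small cardboard core, 80 mm wide, 40 mm in diameter, 100 g, lying across the lane of the wide dispenser behind its gate. Origin at its centre, y along its axis; it turns as it rolls. The roll to release. It comes to rest in the catch tray, a step below the lane's low end (x = 200 to 275 mm of the dispenser, end wall 50 mm high), centre near x = 254, z = 41 mm.
- narrow_unit: The other dispenser, which is to be left alone, the same in all but its width (60 mm, lane 48 mm, for 44 mm rolls); frame alike.
- narrow_paddle (a point): Centre of the top face of the paddle of the narrow dispenser's rocking lever: black ribbed rubber plate 46 mm (along the lever) x 50 mm, 6 mm thick, at the end nearest the robot. At rest level, 144 mm above the bench, 115 mm from the pivot, axes as the dispenser's; it turns with the lever. Free space below it.
- narrow_lever (a joint): Rocking lever of the narrow dispenser, same in values and behaviour; leave it at 0.
- narrow_roll: White paper roll on a small cardboard core, 44 mm wide, 40 mm in diameter, 60 g, lying across the lane of the narrow dispenser behind its gate. Origin at its centre, y along its axis; it turns as it rolls. It stays there.
- tape: Roll of clear packing tape lying flat, 96 mm outside diameter, 48 mm high; origin at the centre of its underside. Leave alone.
- carton: Small cardboard carton 90 x 60 x 50 mm; origin at the centre of its underside. Leave alone.
- canister: White jar with steel cap, 64 mm diameter, 110 mm high; origin at the centre of its underside. Leave alone.
- screwdriver: Black-handled screwdriver lying on the bench, 160 mm long along its x axis. Leave alone.
Not all that is in view belongs to the job. Leave any purple look-alike of the wide_roll alone.

How it is judged:
By the outcome, as a careful person would: the job done as asked, in the order asked, and still so for the second after the job is handed in, with the robot touching nothing.
It also fails if it takes over 32 s, if anything falls off the work surface, if the arm or the gripper's body presses on something with over 40 N, if the wrist force passes 120 N, or if a joint passes its speed limit or range.

### The arm

A 7-joint arm with a two-finger parallel gripper is mounted at the origin on the work surface. World frame = base frame: x ahead of the robot, y to its left, z up, the work surface at z = 0. Lengths are in m, angles in rad, forces in N, time in s.
With the tool pointing down it reaches from about 0.425 to 0.925 m from the base axis. Payload 6.8 kg.
Tool frame: the origin (TCP) lies midway between the tips of the shut fingers; the grasp point (between the pads) lies r.grip_point_offset behind it (r.grip_point_offset is the distance from the TCP to the grasp point, in m); z points along the fingers, y is the direction in which the jaws open and shut (so a half turn about z gives the same grasp; the last joint's range is limited). The gripper opens to 85 mm and grips with 20 to 120 N. Pads are 22 mm wide; open, the fingers measure 114 mm over their backs; the gripper's body (76 mm by 85 mm) begins 54 mm behind the grasp point. The pads swing forward as they close: fully open they stand 13 mm farther back than shut.
Start: joints at [-0.108, 0.477, 0.022, 1.555, -0.011, 1.109, -0.083], TCP at [0.675, 0, 0.231] pointing down, gripper open.
Joint ranges: [-2.96, 2.96], [-0.34, 2.1], [-1.41, 1.46], [0.24, 2.44], [-1.37, 4.51], [0.17, 1.92], [-2.96, 2.96]. Speed limits (rad/s): [2.39, 2.39, 3.14, 3.14, 3.14, 3.14, 3.14].

### API

Orientations are given as a rotation vector (axis times angle).
In Python, from bench import r gives the robot as it stands. The module is installed in compiled form; this text tells all that it offers.
- The arm moves only by the tool play_rows, never from a script. Its argument "deltas" is a list of rows, each a list of 3 entries, a list of its own where there are three numbers: the finger opening in mm, from 0 to 85.4, then the shift along the tool's x, y, z in mm, then the turn, a rotation vector about the tool's x, y, z in rad. A call has 1 to 8 rows; each row is the pose to reach, as a shift and turn from the pose measured when the call began, along the tool's axes at that moment; what a row does not reach only later rows make up. A row lasts 1/8 s, in which the tool goes at most 62.5 mm and 10.7 degrees, less where a joint would pass 70% of its speed; a pose out of reach is approached as far as the arm can. A call with a gripper value outside its range is refused whole. The fingers move at their own pace and stop on an object; "squeeze" is the grip in N (left out, the last holds). Time passes only in rows, so rows that repeat a pose let the fingers close. It gives the time, the measured TCP pose, the force and the opening at its end, in the units of the state.
- r.get_obs(): the state, without advancing time (a new reading comes with each control period).
- r.grab_frame(name): name is "scene" or "side" or "wrist"; returns (picture, depth): 400x640x3 uint8, red, green, blue; 400x640 float32, m along the optical axis (not along the pixel's ray), 0 where there is no reading.
- r.camera_model(name): a dict with "mtx" (3x3 intrinsics, pixels), "rvec" (rotation vector, rad) and "tvec" (3), from world to camera coordinates, as OpenCV has them; the wrist camera has in their place "T_tool_cam" (4x4, takes a point from camera to tool coordinates, whose origin is the TCP and whose axes are the flange's). Camera axes: x right, y down, z forward; pixel columns grow to the right and rows downward; lengths in m; the calibration is good to about 2 mm. The wrist camera is an equidistant fisheye: a pixel r from the principal point sees the ray r / f radians off the axis. A picture is of the moment at which its call begins: read the wrist's pose just before it. camera_model takes no time and is no camera call.
- r.hand_in(): hands the job in, once; it reports no verdict.
The state is a dict: "clock": time; "joints": joint angles; "qvel": joint speeds; "tau": joint torques, N m; "tcp_pos": TCP position; "orientation": TCP orientation; "contact_force": force on the tool from outside, world axes, zero at the start; "moment": the same for the moment, N m; "grip_width": finger opening in m.
Only numpy, scipy, OpenCV 4.12 (cv2) and the standard library are available. Lean on these libraries where they do the work, as an engineer would, in place of code of your own. Each camera call takes 0.05 s, during which the arm holds its last target. There are 200 camera calls.

## Working session

There is one attempt and no reset: what is moved stays moved. The work goes in short steps, Python scripts to look and compute and a tool call to move; the robot and the scene stay as the last step left them, time stands still between calls to the robot, and variables do not carry over. Pictures are saved under pics/ and viewed, about 8 in all and at most 12, crops included, and the job is handed in when it is done.

Besides the shell and the picture viewer there is one more tool, called after "Emit:" as name(argument=value, ...), one argument or row to a line, values as JSON. play_rows: Moves the arm, as the interface text tells. Its arguments: {"type":"object","properties":{"deltas":{"type":"array"},"squeeze":{"type":"number"}},"required":["deltas"]}

```bash
mkdir -p pics; cat > h.py <<'E'
import numpy as np, cv2
from bench import r
def cam(n):
    c=r.camera_model(n); R=cv2.Rodrigues(np.array(c["rvec"],float))[0]
    return np.array(c["mtx"]),R,np.array(c["tvec"],float).ravel()
def world(n,depth):
    K,R,t=cam(n); h,w=depth.shape
    u,v=np.meshgrid(np.arange(w),np.arange(h))
    P=np.stack([(u-K[0,2])/K[0,0]*depth,(v-K[1,2])/K[1,1]*depth,depth],-1)
    return (P-t)@R
E
python3 - <<'E'
from h import *
for n in("scene","side"):
    p,d=r.grab_frame(n); cv2.imwrite(f"pics/{n}0.png",p[...,::-1]); np.savez(f"{n}0.npz",p=p,d=d)
    K,R,t=cam(n); print(n,(-R.T@t).round(3),K[0,0],(d>0).mean())
o=r.get_obs(); print(o["clock"],o["tcp_pos"],o["orientation"],o["contact_force"],o["grip_width"],r.grip_point_offset)
E
```

```text
scene [1.101 0.727 0.735] 362.5552694877489 0.9960390625
side [ 0.182 -0.796  1.087] 430.56243759534294 0.99608984375
0.1 [6.74481683e-01 5.94197859e-06 2.30428769e-01] [-2.22069350e+00 -2.22066138e+00  1.93370254e-03] [-0.45683787  0.20667343 -0.34043565] 0.08525725319640225 0.0187
```

View pics/scene0.png

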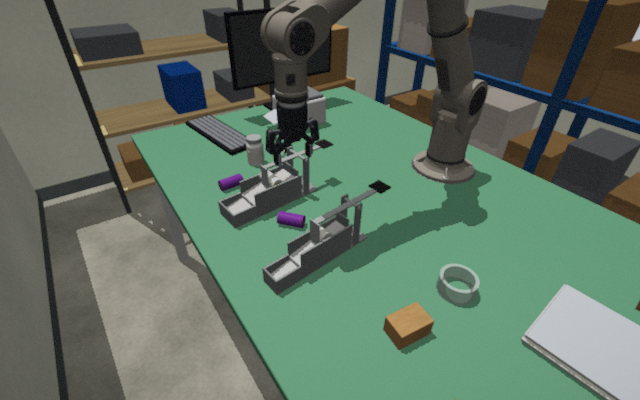

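View pics/side0.png

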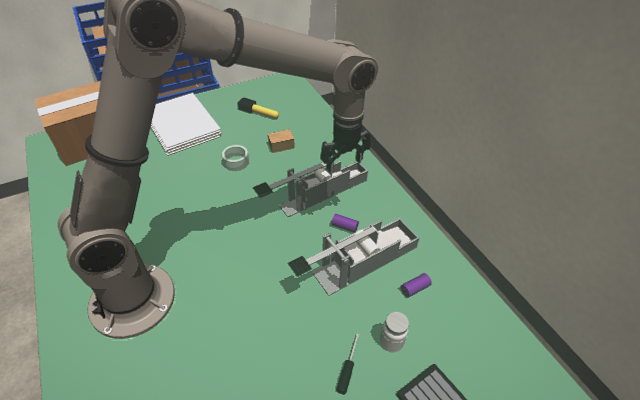

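The scene view shows two paddles, at (324,144) and (380,186). In the side view they are at (300,266) and (263,190). The unit at side (340,260) looks wider. Next I'll measure both units and take an enlarged crop.

```bash
python3 - <<'E'
from h import *
for n,seeds in(("side",{"B":(300,266),"A":(263,190)}),("scene",{"B":(324,144),"A":(380,186)})):
    f=np.load(f"{n}0.npz"); p,d=f["p"],f["d"]; W=world(n,d)
    m=((p.max(-1)<60)&(abs(W[...,2]-.144)<.012)).astype(np.uint8)
    _,L,S,C=cv2.connectedComponentsWithStats(m)
    for k,(u,v) in seeds.items():
        l=L[v,u]; 
        if not l: print(n,k,"none",p[v,u],W[v,u]);continue
        q=W[L==l]; print(n,k,S[l],q.mean(0).round(4),cv2.minAreaRect((q[:,:2]*1000).astype(np.float32)))
f=np.load("side0.npz"); p,d=f["p"],f["d"]; W=world("side",d)
# frames: raised non-green points above bench, per unit
g=(p[...,1].astype(int)-p[...,0]>25)
for k,(u0,u1,v0,v1) in {"B":(310,422,215,295),"A":(283,372,155,215)}.items():
    m=np.zeros(d.shape,bool); m[v0:v1,u0:u1]=1
    m&=(W[...,2]>.03)&(W[...,2]<.118)&~g&(p.max(-1).astype(int)-p.min(-1)<40)
    q=W[m]; print(k,m.sum(),cv2.minAreaRect((q[:,:2]*1000).astype(np.float32)))
    hi=q[(q[:,2]>.075)&(q[:,2]<.1)];print(" walltops",cv2.minAreaRect((hi[:,:2]*1000).astype(np.float32)))
c=cv2.resize(p[150:300,240:440],None,fx=4,fy=4,interpolation=cv2.INTER_CUBIC)
cv2.imwrite("pics/crop.png",c[...,::-1])
E
```

```text
side B none [57 67 57] [ 0.43757087 -0.19980787  0.14436858]
side A [254 183  18  12 130] [0.4554 0.1126 0.1423] ((457.6288146972656, 112.67530822753906), (47.40811538696289, 42.40095520019531), 3.9007091522216797)
scene B [315 140  18   8  77] [ 0.4438 -0.1861  0.1452] ((442.5333557128906, -188.92576599121094), (41.5484733581543, 43.903404235839844), 2.1430766582489014)
scene A [369 181  21  12 143] [0.4617 0.1186 0.1451] ((460.2410583496094, 117.09150695800781), (41.017799377441406, 48.085662841796875), 6.236088275909424)
B 2191 ((685.5050048828125, -175.609375), (256.1785888671875, 290.96826171875), 56.47982406616211)
 walltops ((644.1017456054688, -175.64466857910156), (212.09320068359375, 100.16808319091797), 5.576396942138672)
A 1501 ((707.2468872070312, 92.31828308105469), (294.2088928222656, 162.46051025390625), 8.194794654846191)
 walltops ((661.7597045898438, 132.7296905517578), (213.74456787109375, 68.04979705810547), 5.864080429077148)
```

View pics/crop.png

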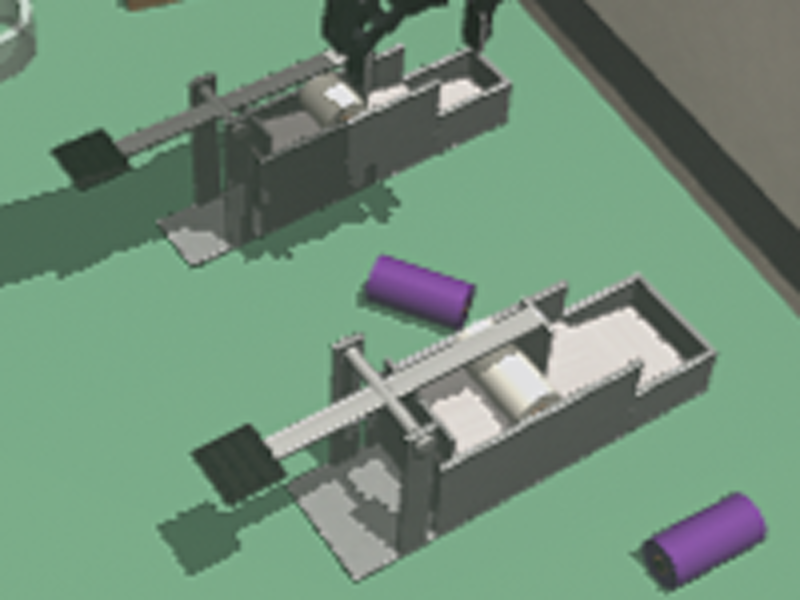

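The wider roll is in unit B, with wall tops about 100 mm wide against 68 mm. Its roll is at crop (520,375), and its paddle is at side (300,266) and scene (324,144). Unit A holds the shorter roll at crop (330,95). The purple cylinders are decoys. I'm moving above paddle B now with the fingers shut. Tool x is world y, tool y is world x and tool z points down.

Emit:
play_rows(
  deltas=[
    [0,[-20,-25,0],[0,0,0]],
    [0,[-50,-62,0],[0,0,0]],
    [0,[-80,-99,0],[0,0,0]],
    [0,[-110,-136,0],[0,0,0]],
    [0,[-140,-173,0],[0,0,0]],
    [0,[-170,-210,0],[0,0,0]],
    [0,[-188,-230,0],[0,0,0]],
    [0,[-188,-230,0],[0,0,0]],
  ],
  squeeze=20,
)

```text
clock: 1.1
tcp_pos: [0.4426, -0.1896, 0.2307]
orientation: [-2.225, -2.216, 0.003]
contact_force: [0.5, -0.5, 0.7]
grip_width: 0.0003
```

```bash
python3 - <<'E'
from h import *
f=np.load("side0.npz"); p,d=f["p"],f["d"]; W=world("side",d)
m=((p.max(-1)<85)&(abs(W[...,2]-.144)<.012)).astype(np.uint8); m[:,:280]=0;m[:,320:]=0;m[:245]=0;m[290:]=0
q=W[m>0]; print(len(q),q.mean(0),cv2.minAreaRect((q[:,:2]*1000).astype(np.float32)))
o=r.get_obs(); print(o["clock"],o["tcp_pos"],o["orientation"],o["contact_force"],o["grip_width"])
p,d=r.grab_frame("wrist"); cv2.imwrite("pics/w1.png",p[...,::-1])
p,d=r.grab_frame("side"); cv2.imwrite("pics/s1.png",cv2.resize(p[150:300,240:440],None,fx=4,fy=4)[...,::-1])
E
```

```text
258 [ 0.43681106 -0.19634072  0.14265648] ((438.6097412109375, -195.69839477539062), (47.76351547241211, 48.078651428222656), 5.148557662963867)
1.1 [ 0.44264823 -0.1896135   0.23071188] [-2.22465982 -2.21608146  0.00305925] [ 0.54205941 -0.5174475   0.70042783] 0.0003351935084093544
```

View pics/w1.png

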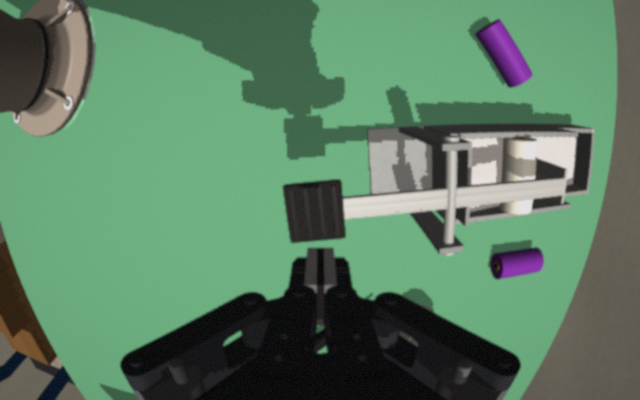

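View pics/s1.png

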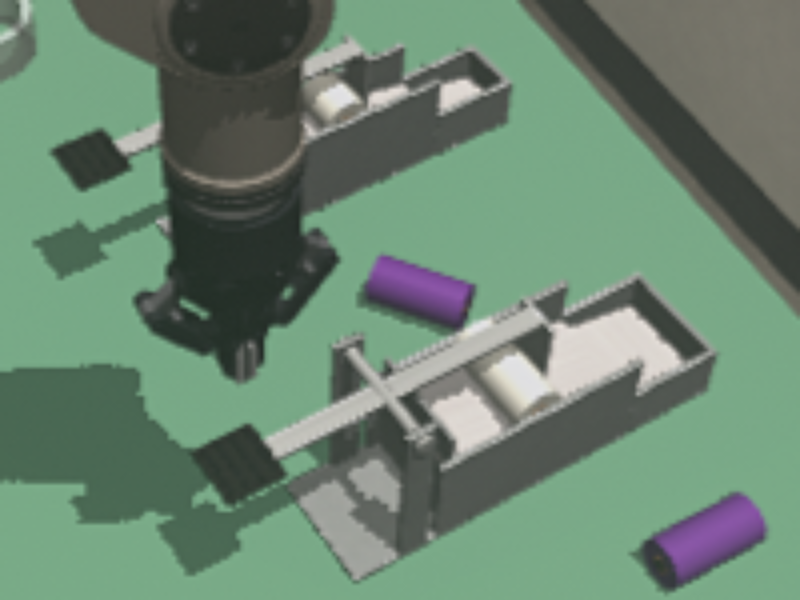

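The fingertips hang above the paddle at side crop (240,380). The wrist view shows the paddle at (315,211), with the lever pointing to +x. I'll cast the wrist pixel onto z = 0.144 as a check.

```bash
python3 - <<'E'
from h import *
c=r.camera_model("wrist"); K=np.array(c["mtx"]); T=np.array(c["T_tool_cam"])
o=r.get_obs(); R=cv2.Rodrigues(np.array(o["orientation"]))[0]
p=cv2.imread("pics/w1.png"); m=(p.max(-1)<70).astype(np.uint8); m[:175]=0;m[243:]=0;m[:,:280]=0;m[:,350:]=0
v,u=np.nonzero(m); print(u.min(),u.max(),v.min(),v.max())
def cast(u,v,z):
    a=np.array([(u-K[0,2])/K[0,0],(v-K[1,2])/K[1,1]]);th=np.hypot(*a)
    ray=np.append(a/th*np.sin(th),np.cos(th)); D=R@T[:3,:3]@ray; O=R@T[:3,3]+o["tcp_pos"]
    return O+D*(z-O[2])/D[2]
for q in[(u.mean(),v.mean()),(285,185),(342,180),(346,238),(291,242),(451,145),(451,250)]: print(q,cast(*q,.144).round(4))
E
```

```text
284 344 180 241
(np.float64(314.52132399745386), np.float64(210.2934436664545)) [ 0.4413 -0.191   0.144 ]
(285, 185) [ 0.4185 -0.1702  0.144 ]
(342, 180) [ 0.4626 -0.1662  0.144 ]
(346, 238) [ 0.467  -0.2153  0.144 ]
(291, 242) [ 0.4216 -0.219   0.144 ]
(451, 145) [ 0.5496 -0.1364  0.144 ]
(451, 250) [ 0.5626 -0.2292  0.144 ]
```

All three views agree to within a few mm: the paddle centre is about (0.441, -0.192) and the yaw about 0.08 rad. Descending to just above it.

Emit:
play_rows(
  deltas=[
    [0,[-2,-2,20],[0,0,0]],
    [0,[-2,-2,45],[0,0,0]],
    [0,[-2,-2,65],[0,0,0]],
    [0,[-2,-2,77],[0,0,0]],
    [0,[-2,-2,77],[0,0,0]],
  ],
)

```text
clock: 1.82
tcp_pos: [0.4428, -0.1888, 0.1531]
orientation: [-2.218, -2.221, 0.002]
contact_force: [0.3, -0.7, -0.2]
grip_width: 0.0001
```

Emit:
play_rows(
  deltas=[
    [0,[0,0,8],[0,0,0]],
    [0,[0,0,16],[0,0,0]],
    [0,[0,1,24],[0,0,0]],
    [0,[0,2,32],[0,0,0]],
    [0,[0,3,38],[0,0,0]],
    [0,[0,4,43],[0,0,0]],
    [0,[0,4,45],[0,0,0]],
    [0,[0,4,45],[0,0,0]],
  ],
)

```text
clock: 2.82
tcp_pos: [0.4468, -0.1889, 0.1081]
orientation: [-2.218, -2.221, 0.002]
contact_force: [0.5, 0.3, 4.3]
grip_width: 0.0001
```

```bash
python3 - <<'E'
from h import *
p,d=r.grab_frame("side"); cv2.imwrite("pics/s2.png",cv2.resize(p[150:300,240:440],None,fx=4,fy=4)[...,::-1])
o=r.get_obs(); print(o["clock"],o["tcp_pos"],o["contact_force"])
E
```

```text
2.875 [ 0.44675123 -0.1888909   0.1082309 ] [1.63705128 0.51720153 3.98879133]
```

View pics/s2.png

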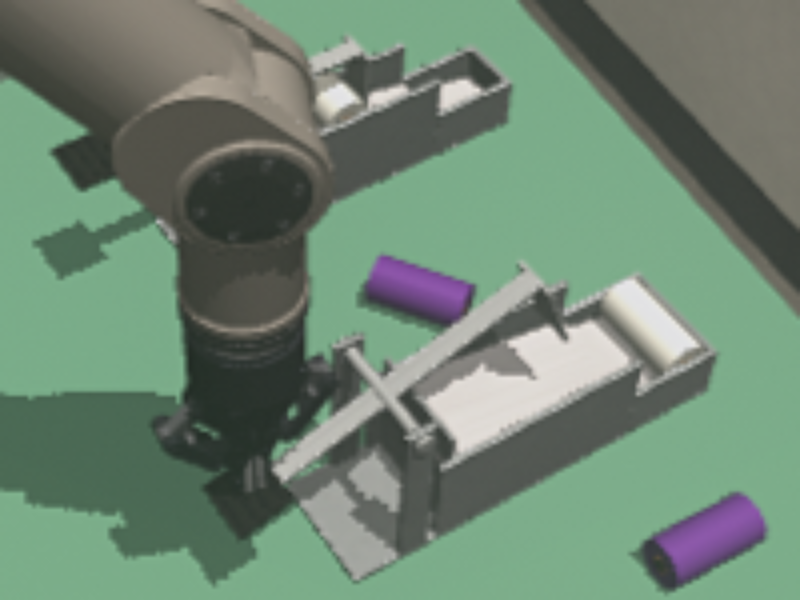

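The gate is up at crop (545,280) and the roll is already in the tray at (655,320). I'm letting the paddle up gently, then backing off.

Emit:
play_rows(
  deltas=[
    [0,[0,0,-7],[0,0,0]],
    [0,[0,-1,-14],[0,0,0]],
    [0,[0,-2,-21],[0,0,0]],
    [0,[0,-3,-28],[0,0,0]],
    [0,[0,-4,-35],[0,0,0]],
    [0,[0,-4,-42],[0,0,0]],
    [0,[0,-4,-52],[0,0,0]],
    [0,[0,-4,-70],[0,0,0]],
  ],
)

```text
clock: 3.88
tcp_pos: [0.4426, -0.1887, 0.1785]
orientation: [-2.217, -2.221, 0.003]
contact_force: [0.2, -0.4, 0.5]
grip_width: 0.0002
```

Emit:
play_rows(
  deltas=[
    [0,[0,0,-25],[0,0,0]],
    [0,[0,0,-50],[0,0,0]],
    [0,[0,0,-60],[0,0,0]],
    [0,[0,0,-60],[0,0,0]],
    [0,[0,0,-60],[0,0,0]],
    [0,[0,0,-60],[0,0,0]],
  ],
)

```text
clock: 4.62
tcp_pos: [0.4423, -0.1886, 0.2376]
orientation: [-2.216, -2.22, 0.005]
contact_force: [-0.3, 0.7, -0.5]
grip_width: 0.0002
```

```bash
python3 - <<'E'
from h import *
p,d=r.grab_frame("side"); cv2.imwrite("pics/s3.png",cv2.resize(p[150:300,240:440],None,fx=4,fy=4)[...,::-1])
o=r.get_obs(); print(o["clock"],o["tcp_pos"],o["contact_force"])
W=world("side",d); m=((p.max(-1)<85)&(abs(W[...,2]-.144)<.03)).astype(np.uint8); m[:,:285]=0;m[:,312:]=0;m[:255]=0;m[278:]=0
print("paddle z",W[m>0].mean(0), m.sum()); 
v,u=150+320//4,240+655//4; print("roll top",W[v,u],p[v,u])
E
```

```text
4.675 [ 0.44237067 -0.18863456  0.23771501] [-0.59168898  0.12330189 -0.36160696]
paddle z [ 0.43658136 -0.19650014  0.14258141] 266
roll top [ 0.80307965 -0.16387779  0.05681829] [223 224 224]
```

View pics/s3.png

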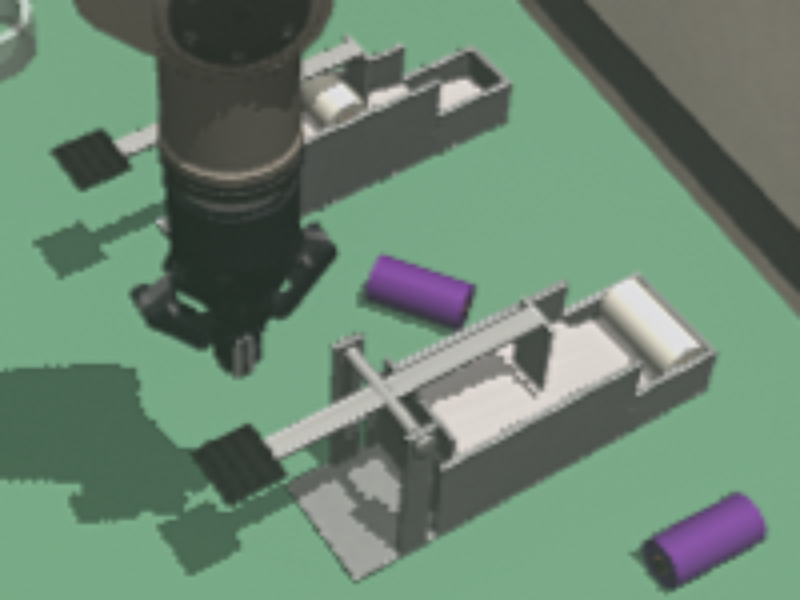

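The paddle is back at rest height, the gate is closed at crop (535,365), and the roll lies in the tray at (655,320). The other unit and the decoys are unmoved.

```bash
python3 -c "from bench import r; print(r.hand_in())"
```

```text
the job is handed in; nothing more can be done
None
```

I pressed the wide dispenser's paddle down with the shut fingertips and its roll rolled into the catch tray. I then let the paddle rise so the gate closed, and handed the job in at about 4.7 s of the 32 s allowed.

- **Press:** the fingertips pushed the paddle down about 36 mm, at about 4 N. That is short of the hard stop, but the roll was already in the tray.
- **Final state:** in the last side picture the paddle is back at 0.143 m (rest is 0.144 m) and the gate is down. The roll is in the tray, its top at about 0.057 m. The tool is clear above the paddle, with no contact force beyond sensor noise (under 1 N).
- **Left alone:** the narrow dispenser, its roll and the two purple look-alikes look unmoved in that picture. I did not look at the tape, carton, canister and screwdriver again, but the arm never went near them.
- **Disagreement:** the three cameras differed by up to about 7 mm on where the paddle was. I pressed about 3 mm from the wrist camera's estimate, well within the 46 x 50 mm plate.

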